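# Drive a taper key tight into a stirrer-drive hub

### The arm

A 7-joint arm with a two-finger parallel gripper is mounted at the origin on the work surface. World frame = base frame: x ahead of the robot, y to its left, z up, the work surface at z = 0. Lengths are in m, angles in rad, forces in N, time in s.
With the tool pointing down it reaches from about 0.4 to 0.75 m from the base axis. Payload 19.5 kg.
Tool frame: the origin (TCP) lies midway between the tips of the shut fingers; the grasp point (between the pads) lies 19 mm behind it; z points along the fingers, y is the direction in which the jaws open and shut (so a half turn about z gives the same grasp; the last joint's range is limited). The gripper opens to 85 mm and grips with 20 to 120 N. Pads are 22 mm wide; open, the fingers measure 114 mm over their backs; the gripper's body (76 mm by 85 mm) begins 54 mm behind the grasp point. The pads swing forward as they close: fully open they stand 13 mm farther back than shut.
Start: joints at [-0.042, 0.707, -0.028, 1.485, 0.022, 0.951, -0.075], TCP at [0.575, 0, 0.231] pointing down, gripper open.
Joint ranges: [-2.71, 2.71], [-0.32, 2.16], [-1.57, 1.52], [0, 2.45], [-1.46, 4.6], [0, 2.02], [-2.83, 2.83]. Speed limits (rad/s): [1.89, 1.89, 2.57, 2.57, 3.01, 3.01, 3.01].

### API

Orientations are given as [roll, pitch, yaw] about the fixed x, y, z axes, in that order (R = Rz(yaw) Ry(pitch) Rx(roll)).
In Python, from station import get_obs, camera, job_done, recognise, place_of gives the robot as it stands.
- The arm moves only by the shell command python3 -m jog 'ROWS' [FORCE]. ROWS is a JSON object of lists of equal length, an entry for each row: "grip": the opening, from 0 (shut) to 1 (fully open); "slide": the shift along the tool's x, y, z in cm, a list of three; "yaw": the turn about the tool's z in degrees. A call has 1 to 12 rows; each row shifts and turns the commanded pose from where the row before left it, along the tool's axes as they then stand; what a row does not reach is not made up. A row lasts 1/12 s, in which the tool goes at most 41.7 mm and 7.16 degrees, less where a joint would pass 70% of its speed; a pose out of reach is approached as far as the arm can. A call is refused whole if a number of a shift passes 4.17 or a number of a turn 7.16, either way. A call with a gripper value outside its range is refused whole. The fingers move at their own pace and stop on an object; FORCE is the grip in N (left out, the last holds). Time passes only in rows, so rows that do not move let the fingers close. It gives the time, the measured TCP pose, the force and the opening at its end, in the units of the state.
- get_obs(): the state, without advancing time (a new reading comes with each control period).
- camera(name): name is "scene" or "side" or "wrist"; returns a dict with "color" (480x640x3 uint8, blue, green, red), "fx", "fy", "cx", "cy" (pixels), "world_from_camera" (4x4, takes a point from camera to world coordinates). Camera axes: x right, y down, z forward; pixel columns grow to the right and rows downward; lengths in m; the calibration is good to about 2 mm. A picture is of the moment at which its call begins. There is no depth.
- job_done(): hands the job in, once; it reports no verdict.
Trained networks look in the newest picture that a camera, given by its name, has taken for a name from the list of things; names that differ only in an ending like _2 or _b are one class to them, and where a whole thing is asked for, a point or a joint stands for the part that bears it (a point fixed in the world has none). Each returns a list of dicts, best first, with "score" (0 to 1); they miss things now and then, are a little off and sometimes report something else, mostly with a low value. They report only what shows in the picture. A call takes as long as a camera call.
- recognise(target, camera): "xy" ([column, row] in pixels, amid what is visible of it).
- place_of(target, camera): "xy" ([column, row] in pixels: a listed point, or the origin of a listed thing).
The state is a dict: "clock": time; "joints": joint angles; "dq": joint speeds; "joint_torque": joint torques, N m; "position": TCP position; "orientation": TCP orientation; "force": force on the tool from outside, world axes, zero at the start; "wrist_torque": the same for the moment, N m; "gripper_width": finger opening in m.
Only numpy, scipy, OpenCV 4.12 (cv2) and the standard library are available. Lean on these libraries where they do the work, as an engineer would, in place of code of your own. Each camera call takes 0.05 s, during which the arm holds its last target. There are 200 camera calls.

### The job

Take the red tapered key from its wooden block, start it upright in the keyway of the blue hub with its sloping face towards the brass liner, and press or tap it down by feel until it is tight: a firm downward push of about 15 N on the key's head, no harder. Then let go, leaving the key standing tight in the hub and everything else where it was.

Things in the scene. Friction and masses are not known exactly. Their poses are not given: they have to be found in the camera images.
- key: red steel taper key, loose, about 120 g, 70 mm tall, at the start standing head up in a pocket of the wooden block. Origin: middle of its bottom tip; z up to the head, x towards its sloping face. Blade 14 mm wide (y), z = 0 to 54 mm, 6 mm thick at the tip: flat side at x = -3 mm; the other side slopes from x = +3 mm at the tip to +12 mm under the head (1 in 6).
- key_head (a point): middle of the key's head, 62 mm above the tip and 8 mm below the head's top; axes as the key's. The head is a block 24 (x) by 22 (y) by 16 mm tall, centred over the tip; grasp it across its 22 mm.
- key_taper (a point): upper end of the key's sloping face, just under the head, at x = +12 mm, z = 54 mm in the key's frame.
- drive: fixed stirrer drive: grey housing 170 (x) by 140 (y) by 50 mm tall, on it a square blue hub, 84 by 84 mm, z = 50 to 110 mm. Origin: middle of the underside, on the table; z up. A square 24 mm steel shaft stands in the hub and rises 4 mm above it; the keyway is on its +x side. The key goes in with its x along the drive's x.
- keyway (a point): middle of the keyway's mouth at the hub's top: x = 15.1, y = 0, z = 110 mm in the drive's frame, axes as the drive's. The keyway is 18 mm wide (y) and 60 mm deep. Outer side: the brass liner, its face sloping inwards (-x) by 10 mm from top to bottom, the same slope as the key's. At the top the face is 3.9 mm (liner fully in) to 6.4 mm (backed up) from this point on the +x side.
- liner (a joint): spring deflection of the brass liner, m (noisy). The liner first slides out loosely (0 to 2.5 mm left, unmeasured; a light push of 2 to 5 N, key sinks up to 15 mm), then backs up on a 50 N/mm spring and the push rises steeply. Tight is 0.25 to 0.62 mm, over 0.65 mm is overload. Friction 0.35 +-20%: 15 N of push is right, 11 N may be too little, over 20 N too much. It stays wedged.
- block: fixed wooden storage block, 64 (x) by 140 (y) by 46 mm tall, origin in the middle of its underside. The key stands in the pocket at y = -35 mm, 40 mm deep, its tip 6 mm above the table, its axes along the block's, with about 1.5 mm play. The pocket at y = +35 mm holds the spare.
- spare: brass straight bar 14 by 14 by 70 mm without a head, standing in the block's other pocket; to be left alone. Origin: middle of its bottom.
- mortar: white ceramic mortar, 100 mm across, 55 mm tall; leave alone.
- beaker: glass beaker, 72 mm across, 95 mm tall; leave alone.
- reagent: amber bottle with a black cap, 64 mm across, 150 mm tall; leave alone.
- tin: aluminium jar with a green cap, 70 mm across, 50 mm tall; leave alone.
- wrench: steel wrench lying on the table near the robot; leave alone.
- shaft_side (a point): nominal place of the keyway's other side, the shaft's upright flat, at the hub's top: 5.1 mm on the -x side of point keyway. The real flat is up to 0.75 mm nearer or farther in x and is not measured. Resting lightly between shaft and liner the key's tip is 13 to 38 mm below the hub's top; when tight, 28 to 43 mm.

How it is judged:
By the outcome, as a careful person would: the job done as asked, in the order asked, and still so for the second after the job is handed in, with the robot touching nothing.
It also fails if it takes over 51 s, if anything falls off the work surface, if the arm or the gripper's body presses on something with over 40 N, if the wrist force passes 120 N, or if a joint passes its speed limit or range.

## Working session

There is one attempt and no reset: what is moved stays moved. The work goes in short steps, Python scripts to look and compute and a shell command to move; the robot and the scene stay as the last step left them, time stands still between calls to the robot, and variables do not carry over. Pictures are saved under pics/ and viewed, about 8 in all and at most 12, crops included, and the job is handed in when it is done.

```bash
mkdir -p pics; cat > h.py <<'E'
import numpy as np,cv2
from station import *
from scipy.spatial.transform import Rotation as R
def ray(c,xy):
    T=np.array(c["world_from_camera"]);d=T[:3,:3]@np.array([(xy[0]-c["cx"])/c["fx"],(xy[1]-c["cy"])/c["fy"],1]);return T[:3,3],d/np.linalg.norm(d)
def atz(c,xy,z):
    o,d=ray(c,xy);return o+d*(z-o[2])/d[2]
def tri(rs):
    A=0;b=0
    for o,d in rs:
        P=np.eye(3)-np.outer(d,d);A=A+P;b=b+P@o
    p=np.linalg.solve(A,b);return p,[round(1e3*float(np.linalg.norm((np.eye(3)-np.outer(d,d))@(p-o))),1) for o,d in rs]
def proj(c,p):
    T=np.linalg.inv(np.array(c["world_from_camera"]));q=T[:3,:3]@p+T[:3,3];return q[:2]/q[2]*[c["fx"],c["fy"]]+[c["cx"],c["cy"]]
E
python3 - <<'E'
from h import *
o=get_obs();print(o["clock"],o["position"],o["orientation"],o["force"],o["gripper_width"])
C={}
ims=[]
for n in ["scene","side","wrist"]:
    C[n]=camera(n);cv2.imwrite(f"pics/{n}0.png",C[n]["color"])
    print(n,np.round(np.array(C[n]["world_from_camera"])[:3,3],3),C[n]["fx"])
for t in ["key_head","key","key_taper","keyway","shaft_side","drive","block","spare"]:
    rs=[]
    for n in C:
        r=place_of(t,n)
        print(t,n,[(np.round(q["xy"]).tolist(),round(q["score"],2)) for q in r[:2]])
        if r and r[0]["score"]>.3: rs.append(ray(C[n],r[0]["xy"]))
    if len(rs)>1: print("   ",*tri(rs))
E
```

```text
0.0 [ 5.74738691e-01 -1.41299461e-05  2.30820717e-01] [-3.14048627e+00  4.62734881e-05  1.57080004e+00] [0.03589289 0.52523222 0.18480195] 0.0854991111404977
scene [1.387 0.472 1.354] 620.5106289948179
side [0.185 0.72  0.751] 497.3129773009155
wrist [0.573 0.078 0.373] 365.2406422800559
key_head scene [([342.0, 287.0], 0.61)]
key_head side [([274.0, 279.0], 0.66)]
key_head wrist [([329.0, 73.0], 0.72)]
    [0.58666201 0.11516223 0.0683164 ] [4.8, 3.9, 5.2]
key scene []
key side [([279.0, 303.0], 0.56)]
key wrist [([325.0, 84.0], 0.72)]
    [0.58115447 0.11109006 0.00617121] [1.1, 1.1]
key_taper scene [([342.0, 289.0], 0.59)]
key_taper side [([271.0, 284.0], 0.58)]
key_taper wrist [([343.0, 69.0], 0.83)]
    [0.59262878 0.11866305 0.06007105] [1.9, 1.0, 2.1]
keyway scene [([249.0, 228.0], 0.88)]
keyway side [([347.0, 196.0], 0.8), ([256.0, 470.0], 0.4)]
keyway wrist [([304.0, 410.0], 0.64)]
    [ 0.56025794 -0.1619516   0.11572508] [1.0, 1.4, 1.5]
shaft_side scene [([248.0, 230.0], 0.58)]
shaft_side side [([350.0, 198.0], 0.58)]
shaft_side wrist [([296.0, 412.0], 0.62)]
    [ 0.55536197 -0.17080126  0.10570372] [5.4, 2.5, 3.0]
drive scene [([253.0, 250.0], 0.92), ([249.0, 229.0], 0.2)]
drive side [([351.0, 234.0], 0.6)]
drive wrist [([294.0, 344.0], 0.58)]
    [ 0.54546375 -0.17276498  0.00141211] [0.9, 0.3, 1.1]
block scene [([354.0, 300.0], 0.64)]
block side [([272.0, 318.0], 0.77)]
block wrist []
    [0.57584252 0.14891252 0.00302141] [2.8, 2.8]
spare scene []
spare side [([346.0, 232.0], 0.58), ([269.0, 326.0], 0.45)]
spare wrist []
```

View pics/wrist0.png

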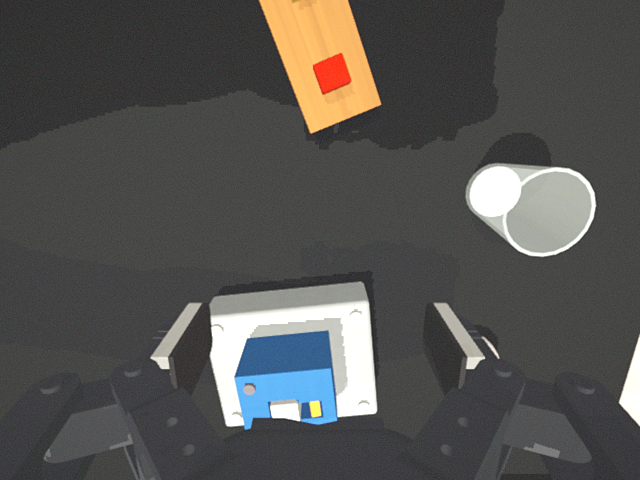

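View pics/scene0.png

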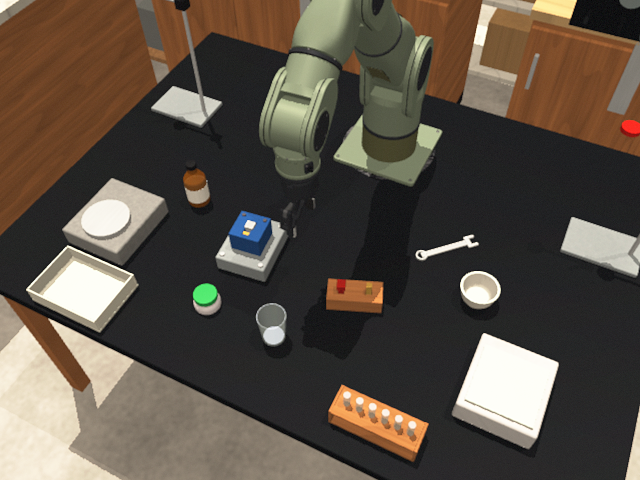

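The wrist view shows the red head at (332,73) in the block, its long axis about 20° off world y. The hub is at (285,390) with the yellow liner at (314,409), to the right (+x) of the shaft. The scene view agrees. Next I measure the yaws.

```bash
python3 - <<'E'
from h import *
c=camera("wrist");im=c["color"].astype(int)
b,g,r=im[...,0],im[...,1],im[...,2]
def rect(m,z,name):
    m=cv2.morphologyEx(m.astype(np.uint8),cv2.MORPH_OPEN,np.ones((3,3)))
    cs,_=cv2.findContours(m,cv2.RETR_EXTERNAL,cv2.CHAIN_APPROX_NONE)
    k=max(cs,key=cv2.contourArea)[:,0]
    P=np.array([atz(c,p,z)[:2] for p in k])*1000
    R_=cv2.minAreaRect(P.astype(np.float32));print(name,R_)
    ap=cv2.approxPolyDP(k,4,True)[:,0];print(ap.tolist());print(np.round([atz(c,p,z)[:2]*1000 for p in ap],1).tolist())
rect((r>190)&(g<70)&(b<70),.076,"head")
rect((r>180)&(g>110)&(b<120)&(b>40)&(np.arange(480)[:,None]<200),.046,"block")
rect((b>120)&(r<90),.11,"hub")
rect((r>180)&(g>150)&(b<100)&(np.arange(480)[:,None]>350),.11,"liner")
E
```

```text
head ((583.5333251953125, 111.43974304199219), (22.91284942626953, 21.366159439086914), 21.485443115234375)
[[340, 54], [313, 65], [322, 92], [349, 81]]
[[589.9, 124.6], [570.0, 117.2], [576.7, 98.5], [597.1, 106.2]]
block ((576.7564697265625, 129.08204650878906), (64.66668701171875, 107.68849182128906), 21.51512336730957)
[[259, 0], [309, 132], [379, 104], [347, 0]]
[[527.6, 167.6], [566.0, 68.4], [625.2, 91.1], [596.3, 167.6]]
hub ((542.192138671875, -110.12991333007812), (82.66050720214844, 37.22630310058594), 6.416134834289551)
[[327, 331], [247, 339], [236, 376], [331, 368]]
[[581.2, -87.8], [514.7, -95.5], [503.1, -132.3], [585.0, -124.0]]Traceback (most recent call last):
  File "<stdin>", line 14, in <module>
  File "<stdin>", line 7, in rect
ValueError: max() iterable argument is empty
```

```bash
python3 -m jog '{"grip":[0.6,0.6,0.6,0.6,0.6,0.6,0.6,0.6,0.6,0.6,0.6,0.6],"slide":[[2.79,0.22,1],[2.79,0.22,1],[2.79,0.22,1],[2.79,0.22,1],[0,0,0],[0,0,0],[0,0,0],[0,0,0],[0,0,0],[0,0,0],[0,0,0],[0,0,0]],"yaw":[0,0,0,0,6.9,6.9,6.9,6.9,6.9,6.9,6.9,6.9]}' 40
python3 -m jog '{"grip":[0.6,0.6,0.6,0.6],"slide":[[0,0,0],[0,0,0],[0,0,0],[0,0,0]],"yaw":[6.65,6.65,0,0]}'
python3 - <<'E'
from h import *
o=get_obs();print(o["position"],o["orientation"],o["force"],o["gripper_width"])
c=camera("wrist");cv2.imwrite("pics/w1.png",c["color"]);s=camera("side");C={"wrist":c,"side":s}
im=c["color"].astype(int);b,g,r=im[...,0],im[...,1],im[...,2]
m=((r>190)&(g<70)&(b<70)).astype(np.uint8);cs,_=cv2.findContours(m,cv2.RETR_EXTERNAL,cv2.CHAIN_APPROX_NONE)
k=max(cs,key=cv2.contourArea)[:,0]
P=np.array([atz(c,p,.076)[:2] for p in k])*1000;print(cv2.minAreaRect(P.astype(np.float32)),cv2.approxPolyDP(k,4,True)[:,0].tolist())
for t in["key_head","key_taper"]:
    rs=[]
    for n in C:
        q=place_of(t,n)
        if q: rs.append(ray(C[n],q[0]["xy"]));print(t,n,q[0])
    if len(rs)>1: print(*tri(rs))
E
```

```text
clock: 2.4
position: [0.5838, 0.1117, 0.1913]
orientation: [-3.142, -0.0, 0.601]
force: [-0.3, 1.0, 0.2]
gripper_width: 0.0515
clock: 2.73
position: [0.5837, 0.1117, 0.1912]
orientation: [3.141, 0.0, 0.379]
force: [-0.1, -0.6, 0.4]
gripper_width: 0.051
[0.58370081 0.11174855 0.19117827] [3.14142026e+00 3.44377624e-04 3.79097605e-01] [-0.12289835 -0.55233169  0.39164047] 0.0510462246095016
((584.3270263671875, 112.2175064086914), (22.207658767700195, 20.079177856445312), 21.744049072265625) [[305, 213], [305, 241], [331, 242], [332, 213]]
key_head wrist {'xy': [317.0, 223.9], 'score': 0.85}
key_head side {'xy': [278.3, 277.2], 'score': 0.69}
[0.58409299 0.11186161 0.07567411] [3.3, 3.3]
key_taper side {'xy': [279.7, 276.5], 'score': 0.6}
```

View pics/w1.png

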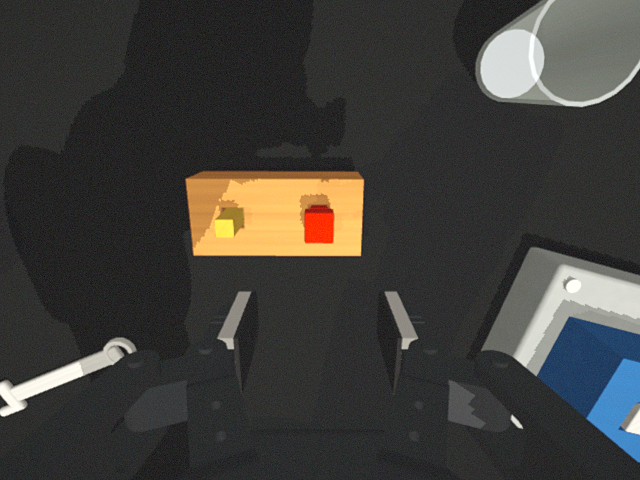

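The wrist view shows the red head at (318,227), centred between the pads and square to them, with the spare clear at (225,228). Going down to grasp.

```bash
python3 -m jog '{"grip":[0.6,0.6,0.6,0.6,0.6,0.6,0.6,0.6,0.1,0.1,0.1,0.1],"slide":[[0.05,0,2.3],[0,0,2.3],[0,0,2.3],[0,0,2.3],[0,0,2.3],[0,0,1.3],[0,0,1],[0,0,0],[0,0,0],[0,0,0],[0,0,0],[0,0,0]],"yaw":[0,0,0,0,0,0,0,0,0,0,0,0]}' 60
python3 -m jog '{"grip":[0.1,0.1,0.1],"slide":[[0,0,0],[0,0,0],[0,0,0]],"yaw":[0,0,0]}'
```

```text
clock: 4.03
position: [0.5848, 0.1119, 0.0544]
orientation: [3.141, -0.002, 0.375]
force: [-0.6, -0.7, 6.3]
gripper_width: 0.0213
clock: 4.28
position: [0.5848, 0.1119, 0.0545]
orientation: [3.141, -0.002, 0.375]
force: [-0.6, 0.4, 4.3]
gripper_width: 0.0207
```

```bash
python3 -m jog '{"grip":[0.1,0.1,0.1,0.1,0.1,0.1,0.1,0.1,0.1,0.1],"slide":[[0,0,-0.5],[0,0,-1],[0,0,-1.5],[0,0,-2],[0,0,-2.5],[0,0,-3],[0,0,-3],[0,0,-2],[0,0,-0.5],[0,0,0]],"yaw":[0,0,0,0,0,0,0,0,0,0]}'
python3 - <<'E'
from h import *
o=get_obs();print(o["position"],o["orientation"],o["force"],o["gripper_width"])
c=camera("wrist");s=camera("side");cv2.imwrite("pics/w2.png",np.hstack([c["color"][100:480,120:520],s["color"][100:480,120:520]]));C={"wrist":c,"side":s,"scene":camera("scene")}
for t in["key_head","key_taper","key","keyway","drive","shaft_side"]:
    rs=[]
    for n in C:
        q=place_of(t,n)
        if q: rs.append(ray(C[n],q[0]["xy"]));print(t,n,q[0])
    if len(rs)>1: print(*tri(rs))
E
```

```text
clock: 5.12
position: [0.5846, 0.1119, 0.2152]
orientation: [3.141, -0.003, 0.375]
force: [0.5, -0.4, -2.2]
gripper_width: 0.0206
[0.58464148 0.11188659 0.21521613] [ 3.14130120e+00 -2.71317315e-03  3.75397430e-01] [ 0.51260052 -0.39562595 -2.21444161] 0.02064825077662882
key_head wrist {'xy': [317.0, 318.9], 'score': 0.64}
key_head side {'xy': [271.7, 214.1], 'score': 0.66}
key_head scene {'xy': [345.7, 245.9], 'score': 0.47}
[0.58502398 0.11760146 0.23208586] [4.1, 2.8, 6.1]
key_taper wrist {'xy': [314.5, 287.0], 'score': 0.84}
key_taper side {'xy': [267.1, 219.4], 'score': 0.71}
key_taper scene {'xy': [273.9, 336.0], 'score': 0.69}
[0.67173801 0.06134347 0.1336214 ] [117.3, 37.4, 134.3]
key wrist {'xy': [314.1, 264.5], 'score': 0.69}
key side {'xy': [274.1, 243.6], 'score': 0.47}
key scene {'xy': [343.1, 261.1], 'score': 0.65}
[0.582612   0.11559426 0.16620719] [1.6, 0.3, 1.7]
keyway wrist {'xy': [630.7, 379.6], 'score': 0.9}
keyway side {'xy': [347.9, 195.3], 'score': 0.64}
keyway scene {'xy': [250.3, 231.9], 'score': 0.92}
[ 0.56167606 -0.16194272  0.11322536] [3.0, 6.7, 7.8]
drive wrist {'xy': [542.5, 323.5], 'score': 0.96}
drive side {'xy': [352.4, 233.1], 'score': 0.94}
drive scene {'xy': [250.1, 251.9], 'score': 0.95}
[ 0.54722117 -0.1789543  -0.00470734] [3.9, 4.7, 3.3]
shaft_side wrist {'xy': [624.8, 386.1], 'score': 0.64}
shaft_side side {'xy': [349.7, 194.5], 'score': 0.82}
shaft_side scene {'xy': [247.6, 228.9], 'score': 0.86}
[ 0.5565285  -0.16895243  0.11201225] [2.1, 4.8, 4.0]
```

View pics/w2.png

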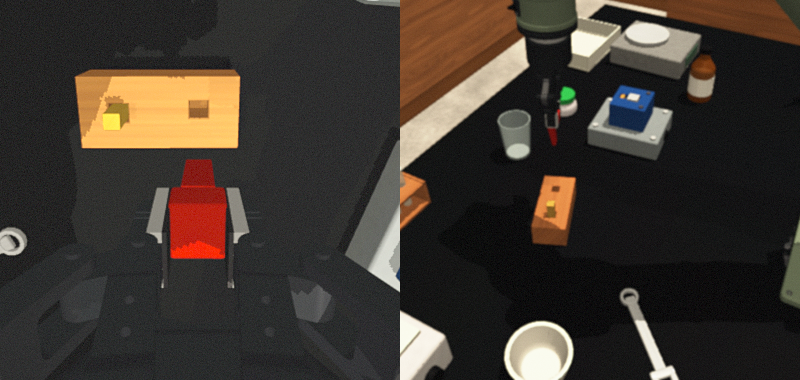

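The key is held upright between the pads and its pocket is empty at (199,108 in the crop). Moving above the hub.

```bash
python3 -m jog '{"grip":[0.1,0.1,0.1,0.1,0.1,0.1,0.1,0.1,0.1,0.1,0.1,0.1],"slide":[[-1.53,3.07,0],[-1.53,3.07,0],[-1.53,3.07,0],[-1.53,3.07,0],[-1.53,3.07,0],[-1.53,3.07,0],[-1.53,3.07,0],[-1.53,3.07,0],[0,0,0],[0,0,0],[0,0,0],[0,0,0]],"yaw":[0,0,0,0,0,0,0,0,5.2,5.2,5.2,0]}'
python3 -m jog '{"grip":[0.1,0.1],"slide":[[0,0,0],[0,0,0]],"yaw":[0,0]}'
python3 - <<'E'
from h import *
o=get_obs();print(o["position"],o["orientation"],o["force"],o["gripper_width"])
c=camera("wrist");s=camera("side");cv2.imwrite("pics/w3full.png",c["color"]);cv2.imwrite("pics/w3.png",cv2.resize(c["color"][120:400,160:480],None,fx=2,fy=2,interpolation=cv2.INTER_CUBIC));C={"wrist":c,"side":s,"scene":camera("scene")}
for t in["key_head","key_taper","key","keyway","drive","shaft_side"]:
    rs=[]
    for n in C:
        q=place_of(t,n)
        if q: rs.append(ray(C[n],q[0]["xy"]));print(t,n,q[0])
    if len(rs)>1: print(*tri(rs))
im=c["color"].astype(int);b,g,r=im[...,0],im[...,1],im[...,2]
m=((b>120)&(r<90)).astype(np.uint8);cs,_=cv2.findContours(m,cv2.RETR_EXTERNAL,cv2.CHAIN_APPROX_NONE)
k=max(cs,key=cv2.contourArea)[:,0];ap=cv2.approxPolyDP(k,4,True)[:,0];print(ap.tolist(),np.round([atz(c,p,.11)[:2]*1000 for p in ap],1).tolist())
E
```

```text
clock: 7.17
position: [0.5604, -0.1616, 0.2132]
orientation: [3.142, 0.0, 0.098]
force: [1.2, -1.1, -1.5]
gripper_width: 0.0207
clock: 7.33
position: [0.5604, -0.1615, 0.2133]
orientation: [3.142, 0.0, 0.106]
force: [0.4, 0.1, -0.6]
gripper_width: 0.021
[ 0.56040107 -0.16146444  0.21330628] [3.14155597e+00 5.97247093e-05 1.06347196e-01] [ 0.37910554  0.14136405 -0.59944462] 0.02100586206446222
key_head wrist {'xy': [316.0, 321.0], 'score': 0.61}
key_head side {'xy': [346.7, 151.8], 'score': 0.62}
key_head scene {'xy': [246.1, 201.3], 'score': 0.62}
[ 0.56233525 -0.15804885  0.22904153] [2.5, 2.0, 4.1]
key_taper wrist {'xy': [314.1, 284.1], 'score': 0.76}
key_taper side {'xy': [340.2, 154.5], 'score': 0.5}
key_taper scene {'xy': [242.8, 207.0], 'score': 0.59}
[ 0.57591008 -0.15734182  0.22099242] [2.8, 0.9, 2.5]
key wrist {'xy': [317.0, 262.3], 'score': 0.89}
key side {'xy': [347.7, 176.4], 'score': 0.66}
key scene {'xy': [247.9, 215.6], 'score': 0.66}
[ 0.55963812 -0.16051411  0.16765187] [1.5, 2.2, 1.6]
keyway wrist {'xy': [329.7, 231.6], 'score': 0.84}
keyway side {'xy': [345.2, 195.6], 'score': 0.85}
keyway scene {'xy': [248.9, 228.7], 'score': 0.79}
[ 0.56235675 -0.16544955  0.11395953] [3.8, 1.3, 4.0]
drive wrist {'xy': [327.8, 217.1], 'score': 0.71}
drive side {'xy': [348.6, 233.7], 'score': 0.6}
drive scene {'xy': [252.1, 251.0], 'score': 0.64}
[ 0.54926595 -0.17121601  0.00351436] [4.2, 2.9, 1.5]
shaft_side wrist {'xy': [325.6, 239.3], 'score': 0.87}
shaft_side side {'xy': [346.1, 195.1], 'score': 0.88}
shaft_side scene {'xy': [251.7, 227.5], 'score': 0.86}
[ 0.55807473 -0.16132851  0.11801425] [5.4, 1.9, 6.0]
[[388, 194], [372, 181], [277, 182], [268, 195], [269, 216], [304, 223], [310, 220], [309, 209], [329, 204], [340, 194]] [[593.2, -205.7], [600.8, -193.6], [593.3, -129.9], [583.8, -124.5], [569.1, -126.1], [566.7, -150.8], [569.3, -154.7], [577.0, -153.3], [582.0, -166.6], [589.7, -173.2]]
```

View pics/w3.png

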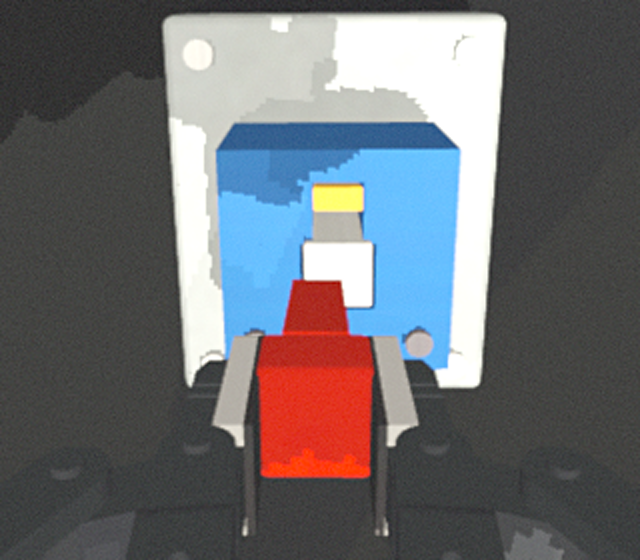

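The key tip is at crop (317,280). The keyway slot spans columns 313–363 and rows 211–240, between the shaft and the yellow liner, so the key must move right (+y) and up the picture (+x). Now the distance.

```bash
python3 - <<'E'
from h import *
c=camera("wrist");o=get_obs();p=np.array(o["position"]);Rm=R.from_euler("xyz",o["orientation"]).as_matrix()
f=lambda x,y:(160+x/2,120+y/2)
def tl(x,y,z): return np.round((Rm.T@(atz(c,f(x,y),z)-p))*1000,1)
for n,a in {"hubL":(217,149,.11),"hubR":(460,149,.11),"linerface L":(313,211,.11),"linerface R":(363,211,.11),"liner back":(338,184,.11),"shaft front L":(303,241,.114),"shaft front R":(373,241,.114),"shaft back R":(373,307,.114),"tipL":(292,281,.1648),"tipR":(342,281,.1648)}.items(): print(n,tl(*a))
print("tip proj expected crop",(proj(c,p+Rm@np.array([.003,0,.0485]))-[160,120])*2)
# subpixel hub edges by gradient
im=c["color"].astype(float)
g=cv2.GaussianBlur(im[...,2],(0,0),1)
E
```

```text
hubL [ 27.5 -33.9 103.3]
hubR [ 27.6  48.9 103.3]
linerface L [  5.6  -1.2 103.3]
linerface R [  5.6  16.3 103.3]
liner back [ 15.3   7.4 103.3]
shaft front L [-4.1 -4.7 99.3]
shaft front R [-4.1 19.7 99.3]
shaft back R [-29.1  20.3  99.3]
tipL [ 0.9 -7.  48.5]
tipR [ 0.9  7.1 48.5]
tip proj expected crop [316.80016773 273.96844419]
```

```bash
python3 -m jog '{"grip":[0.1,0.1,0.1,0.1,0.1,0.1,0.1],"slide":[[0.15,0.75,0],[0,0,0.5],[0,0,1.5],[0,0,1.5],[0,0,0.8],[0,0,0.1],[0,0,0]],"yaw":[0,0,0,0,0,0,0]}'
python3 - <<'E'
from h import *
o=get_obs();print(o["position"],o["orientation"],o["force"],o["gripper_width"])
c=camera("wrist");cv2.imwrite("pics/w4.png",cv2.resize(c["color"][180:380,220:440],None,fx=3,fy=3,interpolation=cv2.INTER_CUBIC))
E
```

```text
clock: 9.02
position: [0.5625, -0.1691, 0.1691]
orientation: [-3.142, 0.001, 0.103]
force: [0.1, -0.2, -1.3]
gripper_width: 0.0209
[ 0.5625476  -0.16909701  0.16913367] [-3.14157669e+00  6.47434104e-04  1.02751871e-01] [ 0.14514084 -0.17608547 -1.25889607] 0.020872087485541112
```

View pics/w4.png

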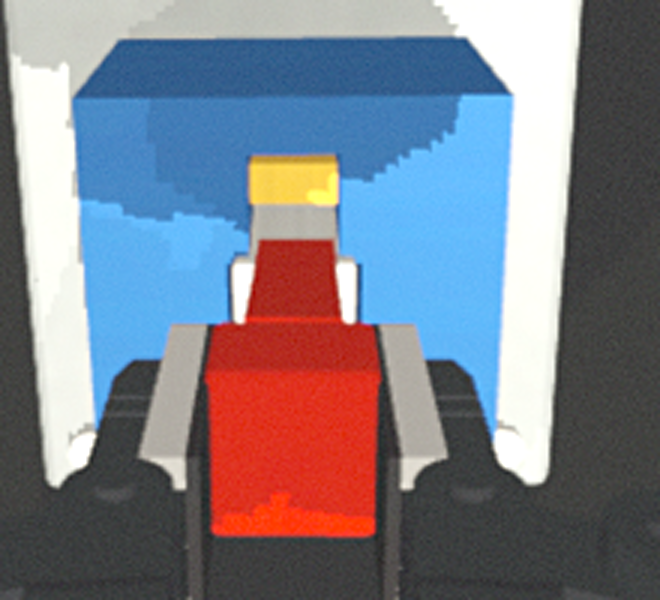

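The tip's front edge is at row 240 (columns 259–334), the slot spans columns 249–340, the liner face is at row 205 and the shaft edge at row 257. The key is nearly over the slot.

```bash
python3 - <<'E'
from h import *
c=camera("wrist");o=get_obs();p=np.array(o["position"]);Rm=R.from_euler("xyz",o["orientation"]).as_matrix()
def tl(x,y,z): return np.round((Rm.T@(atz(c,(220+x/3,180+y/3),z)-p))*1000,1)
zt=p[2]-.0485
for n,a in {"hubL":(75,96,.11),"hubR":(512,96,.11),"linerface":(294.5,205,.11),"shaft front":(294.5,257,.114),"tip":(296.5,240,zt),"headtopfront":(294,373,zt+.07),"headbotfront":(294,324,zt+.054),"headtopback":(294,535,zt+.07)}.items(): print(n,tl(*a))
E
```

```text
hubL [ 26.  -41.8  59.9]
hubR [26.  41.1 59.9]
linerface [ 4.  -0.1 59.9]
shaft front [-5.3 -0.1 55.9]
tip [ 1.2  0.2 48.5]
headtopfront [ 11.1  -0.3 -21.5]
headbotfront [10.  -0.3 -5.5]
headtopback [-12.3  -0.3 -21.5]
```

```bash
python3 -m jog '{"grip":[0.1,0.1,0.1,0.1,0.1,0.1],"slide":[[0.08,-0.02,0],[0,0,0.4],[0,0,0.4],[0,0,0.4],[0,0,0.4],[0,0,0]],"yaw":[0,0,0,0,0,0]}'
python3 -m jog '{"grip":[0.1,0.1,0.1],"slide":[[0,0,0.2],[0,0,0.2],[0,0,0]],"yaw":[0,0,0]}'
```

```text
clock: 9.62
position: [0.563, -0.1685, 0.1523]
orientation: [-3.141, 0.001, 0.103]
force: [-0.0, 0.4, -1.3]
gripper_width: 0.0208
clock: 9.87
position: [0.5633, -0.1686, 0.1489]
orientation: [-3.141, 0.0, 0.103]
force: [-0.1, -0.4, -0.3]
gripper_width: 0.021
```

The tip is about 10 mm below the mouth with no force. Going on in small steps.

```bash
for i in 1 2 ; do python3 -m jog '{"grip":[0.1,0.1,0.1],"slide":[[0,0,0.15],[0,0,0.15],[0,0,0]],"yaw":[0,0,0]}'; done
```

```text
clock: 10.12
position: [0.5633, -0.1686, 0.146]
orientation: [-3.141, 0.0, 0.103]
force: [-0.6, 0.1, -1.2]
gripper_width: 0.0205
clock: 10.37
position: [0.5631, -0.1686, 0.1429]
orientation: [-3.141, 0.001, 0.103]
force: [-1.3, 0.1, -2.1]
gripper_width: 0.0209
```

```bash
for i in 1 2 ; do python3 -m jog '{"grip":[0.1,0.1,0.1],"slide":[[0,0,0.1],[0,0,0.1],[0,0,0]],"yaw":[0,0,0]}'; done
```

```text
clock: 10.62
position: [0.5631, -0.1686, 0.141]
orientation: [-3.141, 0.001, 0.103]
force: [-3.6, -0.9, -1.1]
gripper_width: 0.021
clock: 10.87
position: [0.5633, -0.1686, 0.1391]
orientation: [-3.142, 0.0, 0.103]
force: [-4.6, 0.3, -1.2]
gripper_width: 0.0206
```

Only the liner side is touching (Fx −4.6 N), so I shift towards the shaft.

```bash
for i in 1 2 ; do python3 -m jog '{"grip":[0.1,0.1,0.1],"slide":[[-0.05,0,0],[0,0,0],[0,0,0]],"yaw":[0,0,0]}'; done
```

```text
clock: 11.12
position: [0.5631, -0.1686, 0.1393]
orientation: [3.142, -0.0, 0.103]
force: [-1.9, 0.2, -1.2]
gripper_width: 0.0207
clock: 11.37
position: [0.5627, -0.1687, 0.1394]
orientation: [3.142, -0.001, 0.103]
force: [-0.2, 0.2, -1.4]
gripper_width: 0.0206
```

```bash
for i in 1 2 ; do python3 -m jog '{"grip":[0.1,0.1,0.1],"slide":[[-0.03,0,0.1],[0,0,0.1],[0,0,0]],"yaw":[0,0,0]}'; done
```

```text
clock: 11.62
position: [0.5621, -0.1687, 0.1371]
orientation: [-3.141, 0.0, 0.103]
force: [-0.2, 0.0, -1.7]
gripper_width: 0.0209
clock: 11.87
position: [0.5617, -0.1687, 0.1351]
orientation: [-3.141, 0.0, 0.103]
force: [-0.1, 0.0, -1.5]
gripper_width: 0.0206
```

```bash
for i in 1 2 ; do python3 -m jog '{"grip":[0.1,0.1,0.1],"slide":[[0,0,0.1],[0,0,0.1],[0,0,0]],"yaw":[0,0,0]}'; done
```

```text
clock: 12.12
position: [0.5617, -0.1687, 0.1331]
orientation: [-3.141, 0.0, 0.103]
force: [0.5, -1.3, -0.6]
gripper_width: 0.0208
clock: 12.37
position: [0.5616, -0.1688, 0.131]
orientation: [-3.141, 0.001, 0.103]
force: [-0.5, 0.0, -1.8]
gripper_width: 0.0204
```

```bash
for i in 1 2 ; do python3 -m jog '{"grip":[0.1,0.1,0.1],"slide":[[0,0,0.1],[0,0,0.1],[0,0,0]],"yaw":[0,0,0]}'; done
```

```text
clock: 12.62
position: [0.5615, -0.1688, 0.129]
orientation: [-3.141, 0.001, 0.103]
force: [-4.0, -1.0, -1.6]
gripper_width: 0.0207
clock: 12.87
position: [0.5616, -0.1688, 0.1271]
orientation: [-3.142, 0.0, 0.103]
force: [-4.0, -0.5, -1.4]
gripper_width: 0.0211
```

```bash
for i in 1 2 3; do python3 -m jog '{"grip":[0.1,0.1,0.1],"slide":[[-0.04,0,0],[0,0,0],[0,0,0]],"yaw":[0,0,0]}'; done
```

```text
clock: 13.12
position: [0.5615, -0.1688, 0.1273]
orientation: [-3.142, -0.0, 0.103]
force: [-3.1, -1.0, -1.2]
gripper_width: 0.021
clock: 13.37
position: [0.5612, -0.1688, 0.1273]
orientation: [3.142, -0.0, 0.103]
force: [-0.7, -0.5, -0.9]
gripper_width: 0.0205
clock: 13.62
position: [0.5607, -0.1689, 0.1273]
orientation: [3.142, -0.0, 0.103]
force: [-0.1, 0.4, -0.9]
gripper_width: 0.0209
```

```bash
for i in 1 2 3; do python3 -m jog '{"grip":[0.1,0.1,0.1],"slide":[[-0.04,0,0],[0,0,0],[0,0,0]],"yaw":[0,0,0]}'; done
```

```text
clock: 13.87
position: [0.5604, -0.1689, 0.1273]
orientation: [3.142, -0.0, 0.103]
force: [1.1, 0.3, -1.0]
gripper_width: 0.0208
clock: 14.12
position: [0.5602, -0.1689, 0.1273]
orientation: [3.141, -0.001, 0.103]
force: [4.9, 0.5, -1.6]
gripper_width: 0.0208
clock: 14.37
position: [0.5601, -0.1689, 0.1274]
orientation: [3.141, -0.001, 0.103]
force: [6.9, 0.6, -2.8]
gripper_width: 0.021
```

The shaft flat is reached at x ≈ 0.5604. Backing off to light contact and going down.

```bash
python3 -m jog '{"grip":[0.1,0.1,0.1],"slide":[[0.07,0,0],[0,0,0.1],[0,0,0]],"yaw":[0,0,0]}';for i in 1 2; do python3 -m jog '{"grip":[0.1,0.1,0.1],"slide":[[0,0,0.05],[0,0,0.05],[0,0,0]],"yaw":[0,0,0]}'; done
```

```text
clock: 14.62
position: [0.5603, -0.169, 0.1262]
orientation: [3.141, -0.0, 0.103]
force: [5.0, 0.9, -2.3]
gripper_width: 0.0208
clock: 14.87
position: [0.5602, -0.1689, 0.1253]
orientation: [3.142, -0.0, 0.103]
force: [6.1, 0.2, -2.4]
gripper_width: 0.0208
clock: 15.12
position: [0.5602, -0.1689, 0.1242]
orientation: [3.142, -0.0, 0.103]
force: [5.4, -0.9, 0.7]
gripper_width: 0.0208
```

```bash
python3 -m jog '{"grip":[0.1,0.1,0.1],"slide":[[0.04,0,0],[0,0,0.05],[0,0,0]],"yaw":[0,0,0]}';for i in 1 2; do python3 -m jog '{"grip":[0.1,0.1,0.1],"slide":[[0,0,0.05],[0,0,0.0],[0,0,0]],"yaw":[0,0,0]}'; done
```

```text
clock: 15.37
position: [0.5603, -0.1689, 0.1236]
orientation: [-3.141, 0.001, 0.103]
force: [2.5, -0.3, -1.2]
gripper_width: 0.0208
clock: 15.62
position: [0.5603, -0.1689, 0.1231]
orientation: [-3.141, 0.001, 0.103]
force: [2.3, 0.3, -2.2]
gripper_width: 0.0209
clock: 15.87
position: [0.5604, -0.1689, 0.1227]
orientation: [-3.141, 0.0, 0.103]
force: [2.7, 0.4, -1.2]
gripper_width: 0.0212
```

```bash
for i in 1 2 3 ; do python3 -m jog '{"grip":[0.1,0.1],"slide":[[0,0,0.06],[0,0,0]],"yaw":[0,0]}'; done
```

```text
clock: 16.03
position: [0.5604, -0.169, 0.1221]
orientation: [-3.142, 0.0, 0.103]
force: [0.9, -0.5, -1.1]
gripper_width: 0.0211
clock: 16.2
position: [0.5604, -0.169, 0.1216]
orientation: [-3.142, 0.0, 0.103]
force: [0.3, 0.1, 1.1]
gripper_width: 0.0205
clock: 16.37
position: [0.5604, -0.169, 0.121]
orientation: [3.142, 0.0, 0.103]
force: [-0.1, -0.6, 2.0]
gripper_width: 0.0206
```

The downward push has risen to about 3 N with no side force, so the key is now resting between shaft and liner. I release it, shut the fingers above the head, and look.

```bash
python3 -m jog '{"grip":[0.5,0.5,0.5,0.5,0.5,0.5,0.5,0.5,0,0,0,0],"slide":[[0,0,0],[0,0,0],[0,0,0],[0,0,0],[0,0,-1],[0,0,-2],[0,0,-1.5],[0,0,-0.3],[0,0,0],[0,0,0],[0,0,0],[0,0,0]],"yaw":[0,0,0,0,0,0,0,0,0,0,0,0]}'
python3 -m jog '{"grip":[0,0,0],"slide":[[0,0,0],[0,0,0],[0,0,0]],"yaw":[0,0,0]}'
python3 - <<'E'
from h import *
o=get_obs();print(o["position"],o["orientation"],o["force"],o["gripper_width"])
c=camera("wrist");s=camera("side");cv2.imwrite("pics/w5.png",np.hstack([cv2.resize(c["color"][180:380,220:440],(440,400)),cv2.resize(s["color"][130:250,300:408],(360,400),interpolation=cv2.INTER_CUBIC)]))
E
```

```text
clock: 17.37
position: [0.5603, -0.1688, 0.1683]
orientation: [-3.141, 0.001, 0.103]
force: [-0.1, 0.3, -0.1]
gripper_width: -0.0002
clock: 17.62
position: [0.5604, -0.1689, 0.1688]
orientation: [-3.142, 0.0, 0.103]
force: [0.2, -0.4, -0.2]
gripper_width: 0.0001
[ 0.56044797 -0.16891667  0.16877736] [-3.14151462e+00  4.12163577e-04  1.02926501e-01] [ 0.16561461 -0.38551319 -0.20310117] 9.129582318113423e-05
```

View pics/w5.png

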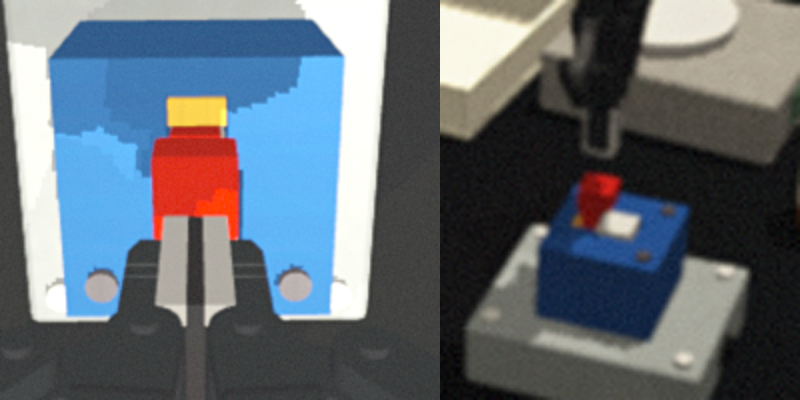

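The key stands upright in the hub by itself, and the shut fingers are over its head at about (195,220). Going down to touch it.

```bash
python3 -m jog '{"grip":[0,0,0,0,0],"slide":[[0,0,1],[0,0,0.8],[0,0,0.4],[0,0,0.1],[0,0,0]],"yaw":[0,0,0,0,0]}'
for i in 1 2; do python3 -m jog '{"grip":[0,0],"slide":[[0,0,0.1],[0,0,0]],"yaw":[0,0]}'; done
```

```text
clock: 18.13
position: [0.5603, -0.1689, 0.1455]
orientation: [-3.141, 0.001, 0.103]
force: [-0.3, -0.1, 0.3]
gripper_width: 0.0001
clock: 18.3
position: [0.5606, -0.1689, 0.145]
orientation: [3.142, -0.0, 0.103]
force: [0.1, -0.6, -0.3]
gripper_width: -0.0002
clock: 18.47
position: [0.5605, -0.1689, 0.144]
orientation: [-3.142, 0.0, 0.103]
force: [0.4, -0.7, 0.2]
gripper_width: -0.0001
```

```bash
for i in 1 2 3 ; do python3 -m jog '{"grip":[0,0,0],"slide":[[0,0,0.07],[0,0,0],[0,0,0]],"yaw":[0,0,0]}'; done
```

```text
clock: 18.72
position: [0.5605, -0.1689, 0.1433]
orientation: [3.142, 0.0, 0.103]
force: [-0.9, -0.2, 1.0]
gripper_width: -0.0004
clock: 18.97
position: [0.5605, -0.1689, 0.1426]
orientation: [3.142, -0.0, 0.103]
force: [0.5, 0.3, 0.7]
gripper_width: -0.0003
clock: 19.22
position: [0.5606, -0.169, 0.142]
orientation: [3.141, -0.0, 0.103]
force: [-0.6, -0.2, 3.5]
gripper_width: -0.0002
```

```bash
for i in 1 2 3 4; do python3 -m jog '{"grip":[0,0],"slide":[[0,0,0.05],[0,0,0]],"yaw":[0,0]}'|egrep 'pos|force'; done
```

```text
position: [0.5606, -0.169, 0.1415]
force: [-0.1, -0.7, 4.7]
position: [0.5606, -0.1691, 0.1411]
force: [-0.7, -0.6, 5.3]
position: [0.5607, -0.1691, 0.1407]
force: [-0.8, -0.5, 7.4]
position: [0.5607, -0.1691, 0.1402]
force: [-1.0, -1.0, 8.2]
```

```bash
for i in 1 2 3; do python3 -m jog '{"grip":[0,0,0],"slide":[[0,0,0.04],[0,0,0],[0,0,0]],"yaw":[0,0,0]}'|egrep 'pos|force'; done
```

```text
position: [0.5607, -0.1691, 0.1399]
force: [-0.9, -0.6, 11.2]
position: [0.5607, -0.1691, 0.1396]
force: [-1.8, -1.0, 11.0]
position: [0.5607, -0.1692, 0.1393]
force: [-1.8, -0.2, 12.8]
```

```bash
for i in 1 2; do python3 -m jog '{"grip":[0,0,0],"slide":[[0,0,0.03],[0,0,0],[0,0,0]],"yaw":[0,0,0]}'|egrep 'pos|force'; done
```

```text
position: [0.5607, -0.1692, 0.139]
force: [-2.0, -0.1, 14.7]
position: [0.5607, -0.1692, 0.1388]
force: [-1.4, -0.3, 13.7]
```

```bash
for i in 1 2 3; do python3 -m jog '{"grip":[0],"slide":[[0,0,0]],"yaw":[0]}'|egrep 'pos|force'; done;  python3 -m jog '{"grip":[0,0],"slide":[[0,0,0.02],[0,0,0]],"yaw":[0,0]}'|egrep 'pos|force'; for i in 1 2 3; do python3 -m jog '{"grip":[0],"slide":[[0,0,0]],"yaw":[0]}'|egrep 'pos|force'; done
```

```text
position: [0.5607, -0.1692, 0.1388]
force: [-2.2, -0.2, 14.3]
position: [0.5608, -0.1692, 0.1388]
force: [-2.2, -0.5, 14.5]
position: [0.5608, -0.1692, 0.1388]
force: [-1.9, -0.1, 14.4]
position: [0.5608, -0.1692, 0.1386]
force: [-2.6, 0.4, 15.2]
position: [0.5608, -0.1693, 0.1386]
force: [-2.6, -0.6, 15.2]
position: [0.5608, -0.1693, 0.1386]
force: [-2.2, -0.4, 15.4]
position: [0.5608, -0.1692, 0.1386]
force: [-2.8, -0.4, 14.8]
```

The push is steady at about 15.2 N and the tip is about 41 mm deep, within the 28–43 mm range. Backing off and checking.

```bash
python3 -m jog '{"grip":[0,0,0,0,0,0,0,0],"slide":[[0,0,-0.5],[0,0,-1.5],[0,0,-3],[0,0,-3],[0,0,-2],[0,0,0],[0,0,0],[0,0,0]],"yaw":[0,0,0,0,0,0,0,0]}'
python3 - <<'E'
from h import *
c=camera("wrist");s=camera("side");cv2.imwrite("pics/w6.png",np.hstack([cv2.resize(c["color"],(440,330)),cv2.resize(s["color"][130:250,300:408],(297,330),interpolation=cv2.INTER_CUBIC)]))
for t in["key_head","key"]:
    rs=[]
    for n,q in {"wrist":c,"side":s,"scene":camera("scene")}.items():
        r=place_of(t,n)
        if r: rs.append(ray(q,r[0]["xy"]))
    if len(rs)>1: print(t,*tri(rs))
E
```

```text
clock: 22.47
position: [0.5602, -0.1686, 0.2371]
orientation: [-3.141, 0.001, 0.103]
force: [0.3, 0.5, -1.1]
gripper_width: -0.0001
key_head [ 0.56168156 -0.16359211  0.13849072] [5.1, 2.3, 5.4]
key [ 0.56385817 -0.16743084  0.07445947] [3.4, 3.4]
```

View pics/w6.png

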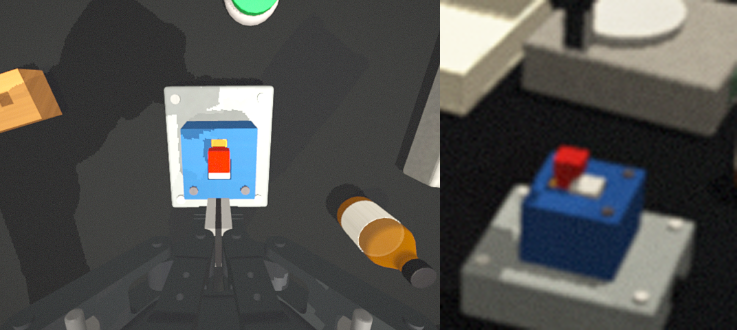

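The key stands square in the hub with the liner on its sloping side, and the gripper is clear and touching nothing.

```bash
python3 -c "from station import *; print(job_done())"
```

```text
the job is handed in; nothing more can be done
None
```

The key is standing tight in the keyway of the blue hub, sloping face towards the brass liner, and I handed the job in at about 22.5 s of the 51 s allowed. I lowered it in by feel until it rested lightly, let go, then pressed its head with shut fingers to a steady 15.2 N (highest reading 15.4 N).

- **Depth:** the fingertips ended at z = 0.1386 m on the head, which puts the tip about 41 mm below the hub's top, inside the 28–43 mm "tight" range.
- **Last picture:** the key stands upright and the gripper is clear of it. The tin, the bottle and the part of the block in view look undisturbed. I did not re-check the spare, mortar, beaker and wrench there, though the arm never went near them.
- **Poor agreement:** the network's position for the head missed by about 5 mm between cameras, and its tip height of 0.074 m is about 6 mm above the 0.069 m from touch. I relied on the touch and force readings.
- **Not checked:** I did not read the liner's spring deflection, so tightness rests on the push force and the depth.

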